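Clear and spring open a touch-latch sample hatch

TASK

Push the blue-capped sample pot with the fingers off the green hatch, sliding it without lifting or tipping until it stands wholly on the white deck beside it; then press the black dot on the green hatch so that the catch lets go and the hatch springs ajar, and move clear. Leave the grey hatch shut with the orange-capped pot on it, and do not disturb anything else on the bench.

Things in the scene. Friction and masses are not known exactly. Their poses are not given: they have to be found in the camera images.
- deck: white standing deck, 160 x 160 mm top, 80 mm high, fixed, the middle bay of a three-bay soil-sample unit. Origin at the centre of its underside on the bench; z up, y along the row of bays towards the two hatch boxes, x towards the hinge side of the hatches. No rims; both hatches' tops stand 1.5 mm above it, 1 to 2 mm beside it.
- green_box: grey fixed box with the green hatch as its top, 160 (x) x 130 (y) x 81.5 mm high, beside the deck (1 mm gap) on its +y or -y side (swapped with the grey one). Origin at the centre of its underside; axes parallel to the deck's.
- grey_box: the same box with the grey hatch, on the deck's other side. Origin at the centre of its underside.
- green_hatch (a joint): green hatch, 150 (x) x 128 (y) x 8 mm, hinged along y at its +x edge (73 mm from the box centre), top 81.5 mm above the bench. Radians: 0 shut and level, negative pressed in (stop at -0.06), positive open. Latched shut; once freed, a spring raises it to about 0.4 rad ajar, its free edge 55 to 60 mm up, and keeps it there. It does not latch again by itself.
- green_dot (a point): middle of the black press dot (18 mm across) on the green hatch's top face, 45 mm from the box centre towards -x, near the free edge; moves with the hatch. Touch latch: pressing here 4 to 5 mm deep (about 4 N; firm stop at 7 mm) frees the catch, and the hatch rises as the finger withdraws.
- grey_hatch (a joint): grey hatch, built and latched the same; to be left shut (0).
- grey_dot (a point): press dot of the grey hatch; leave alone.
- sample_pot: blue-capped round sample pot, straight-sided, 60 mm diameter, 60 mm high, 80 to 170 g, loose, standing on the green hatch behind the dot. Origin at the centre of its foot, z up.
- orange_pot: the same pot with an orange cap, loose, standing on the grey hatch; leave it there. Origin at the centre of its foot.
- spare_pot: white-capped pot, 60 mm diameter, 60 mm high, on the bench beyond the unit; bystander. Origin under its centre.
- bottle_a: glass bottle with blue cap, 80 mm diameter, 170 mm high; bystander. Origin under its centre.
- bottle_b: second such bottle, 80 mm diameter, 170 mm high; bystander.
- thermos: steel flask, 72 mm diameter, 240 mm high; bystander.
- wash_bottle: white wash bottle with green top and spout, 80 mm diameter, 230 mm high; bystander.
- planter: black square plant pot with soil and a seedling, 80 x 80 x 80 mm, seedling to 111 mm; bystander.
- beaker: glass beaker, 84 mm diameter, 110 mm high; bystander.

How it is judged:
By the outcome, as a careful person would: the job done as asked, in the order asked, and still so for the second after the job is handed in, with the robot touching nothing.
It also fails if it takes over 42 s, if anything falls off the work surface, if the arm or the gripper's body presses on something with over 40 N, if the wrist force passes 120 N, or if a joint passes its speed limit or range.

ROBOT

A 7-joint arm with a two-finger parallel gripper is mounted at the origin on the work surface. World frame = base frame: x ahead of the robot, y to its left, z up, the work surface at z = 0. Lengths are in mm, angles in rad, forces in N, time in s.
With the tool pointing down it reaches from about 425 to 875 mm from the base axis. Payload 4.7 kg.
Tool frame: the origin (TCP) lies midway between the tips of the shut fingers; the grasp point (between the pads) lies 19 mm behind it; y points along the fingers, z is the direction in which the jaws open and shut, and the axes are right-handed (so a half turn about y gives the same grasp; the last joint's range is limited). The gripper opens to 85 mm and grips with 20 to 120 N. Pads are 22 mm wide; open, the fingers measure 114 mm over their backs; the gripper's body (76 mm by 85 mm) begins 54 mm behind the grasp point. The pads swing forward as they close: fully open they stand 13 mm farther back than shut.
Start: joints at [-1.205, 0.321, -0.07, 1.45, 0.023, 1.371, -0.057], TCP at [224.01, 610.2, 231.349] pointing down, gripper open.
Joint ranges: [-2.86, 2.86], [-0.3, 2.09], [-1.38, 1.24], [0.06, 2.45], [-1.56, 4.7], [0.09, 2.05], [-2.69, 2.69]. Speed limits (rad/s): [2.57, 2.57, 3.14, 3.14, 3.14, 3.14, 3.14].

INTERFACE

Orientations are given as a rotation vector (axis times angle).
In Python, from cell import read_state, optics, workorder gives the robot as it stands. The module is installed in compiled form; this text tells all that it offers.
- The arm moves only by the tool send_rows, never from a script. Its argument "increments" is text: rows parted by semicolons, each of 5 numbers parted by spaces: the shift along the tool's x, y, z in cm, then the turn about the tool's y in degrees, then the gripper command: -1 is shut, 1 is fully open, values between are in proportion. A call has 1 to 10 rows; each row shifts and turns the pose as measured when the row begins, along the tool's axes as they then stand; what a row does not reach is not made up. A row lasts 1/10 s, in which the tool goes at most 50 mm and 8.59 degrees, less where a joint would pass 70% of its speed; a pose out of reach is approached as far as the arm can. A call is refused whole if a number of a shift passes 5 or a number of a turn 8.59, either way. A call with a gripper value outside its range is refused whole. The fingers move at their own pace and stop on an object; "squeeze" is the grip in N (left out, the last holds). Time passes only in rows, so rows that do not move let the fingers close. It gives the time, the measured TCP pose, the force and the opening at its end, in the units of the state.
- read_state(): the state, without advancing time (a new reading comes with each control period).
- optics.camera(name): name is "scene" or "top" or "wrist"; returns a dict with "image" (400x640x3 uint8, red, green, blue), "depth" (400x640 float32, mm along the optical axis (not along the pixel's ray), 0 where there is no reading), "camera_matrix" (3x3 intrinsics, pixels), "world_from_camera" (4x4, takes a point from camera to world coordinates). Camera axes: x right, y down, z forward; pixel columns grow to the right and rows downward; lengths in mm; the calibration is good to about 2 mm. A picture is of the moment at which its call begins.
- workorder.hand_in(): hands the job in, once; it reports no verdict.
The state is a dict: "time": time; "joint_positions": joint angles; "qd": joint speeds; "effort": joint torques, N m; "position": TCP position; "orientation": TCP orientation; "contact_force": force on the tool from outside, world axes, zero at the start; "torque": the same for the moment, N m; "width": finger opening in mm.
Only numpy, scipy, OpenCV 4.12 (cv2) and the standard library are available. Lean on these libraries where they do the work, as an engineer would, in place of code of your own. Each camera call takes 0.05 s, during which the arm holds its last target. There are 200 camera calls.

## Working session

There is one attempt and no reset: what is moved stays moved. The work goes in short steps, Python scripts to look and compute and a tool call to move; the robot and the scene stay as the last step left them, time stands still between calls to the robot, and variables do not carry over. Pictures are saved under pics/ and viewed, about 8 in all and at most 12, crops included, and the job is handed in when it is done.

Besides the shell and the picture viewer there is one more tool, called after ">>>" by a JSON object that holds its "op" and its "data". send_rows: Moves the arm, as the interface text tells. Its arguments: {"type":"object","properties":{"increments":{"type":"string"},"squeeze":{"type":"number"}},"required":["increments"]}

```bash
mkdir -p pics; cat > h.py <<'E'
import numpy as np, cv2
from scipy.spatial.transform import Rotation as R
from cell import read_state, optics, workorder
def shot(n,f):
    c=optics.camera(n); cv2.imwrite(f'pics/{f}.png',c['image'][:,:,::-1]); np.savez(f'pics/{f}.npz',**c); return c
def px(c,u,v,z=None):
    K=c['camera_matrix'];T=c['world_from_camera']
    r=np.linalg.inv(K)@[u,v,1]
    if z is None: p=r*np.median(c['depth'][int(v)-1:int(v)+2,int(u)-1:int(u)+2])
    else:
        d=T[:3,:3]@r; p=r*(z-T[2,3])/d[2]
    return (T[:3,:3]@p+T[:3,3]).round(1)
E
python3 - <<'E'
from h import *
shot('top','top1');shot('scene','sc1')
s=read_state();print(s['time'],s['position'],s['orientation'],R.from_rotvec(s['orientation']).as_matrix().round(3),s['width'],s['contact_force'])
E
```

```text
0.1 [223.85390963 609.74883548 230.34528213] [-1.55476368  0.27623648 -0.27592488] [[ 0.939 -0.     0.345]
 [-0.345 -0.002  0.939]
 [ 0.    -1.    -0.002]] 85.43364244891576 [0.58288373 0.10563612 0.00543259]
```

View pics/top1.png

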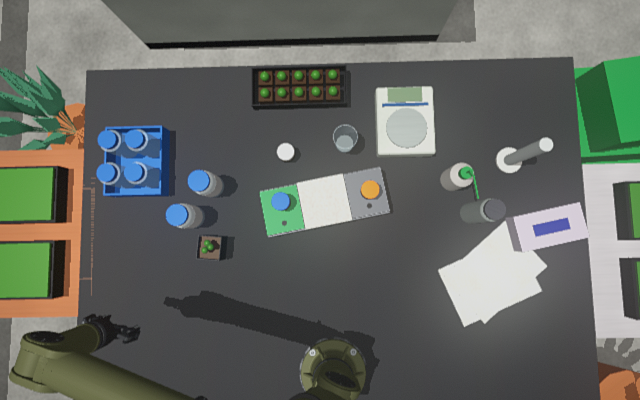

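View pics/sc1.png

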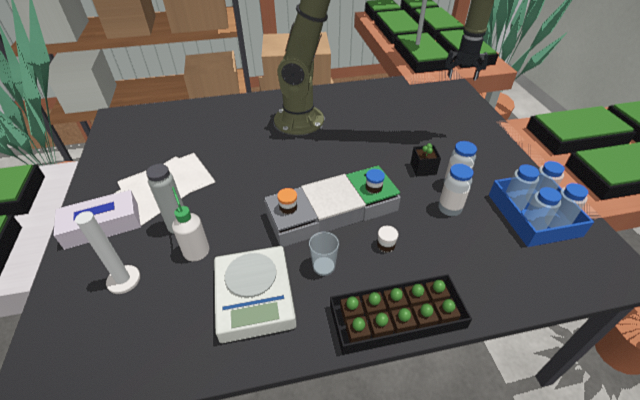

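The unit sits at about (325,200) in the top view. The green hatch is on the left (world +y), and its dot at about (277,216) is on the robot's side. The orange pot is on the right, and the bench around the unit is mostly clear.

```bash
python3 - <<'E'
import cv2
i=cv2.imread('pics/top1.png')[130:255,180:400]
cv2.imwrite('pics/crop1.png',cv2.resize(i,None,fx=3.6,fy=3.6,interpolation=cv2.INTER_CUBIC))
E
```

```text
(no output)
```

View pics/crop1.png

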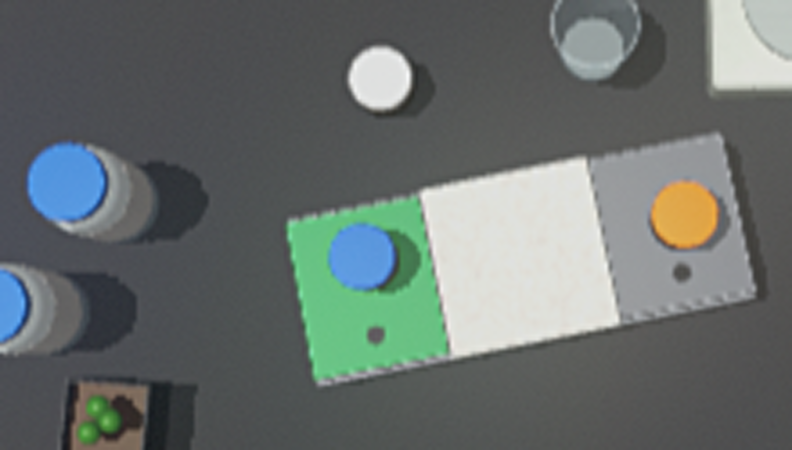

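The crop shows the green hatch corners at (288,221), (420,190), (452,356) and (318,383). The dot is at (376,335) and the blue cap at (362,257). The deck spans (420,190) to (619,325).

```bash
python3 - <<'E'
from h import *
c=np.load('pics/top1.npz')
P=lambda u,v,z:px(c,180+u/3.6,130+v/3.6,z)
deck=[P(*q,80) for q in [(420,190),(586,157),(619,325),(452,356)]]
print(np.array(deck),np.mean(deck,0))
out=[P(*q,81) for q in[(288,221),(318,383),(722,133),(757,297)]];print(np.array(out))
ydir=(out[0]+out[1]-out[2]-out[3])[:2];ydir/=np.linalg.norm(ydir);ctr=np.mean(out,0)
print('unit centre',ctr,'y',ydir,np.arctan2(-ydir[0],ydir[1]))
X=np.array([ydir[1],-ydir[0]])
loc=lambda p:((p[:2]-ctr[:2])@X,(p[:2]-ctr[:2])@ydir)
for n,q in dict(dot=(376,335,81.5),pot=(362,257,141.5),orange=(685,215,141.5),gdot=(682,272,81.5)).items():
  p=P(*q);print(n,p,np.round(loc(p),1), px(c,180+q[0]/3.6,130+q[1]/3.6))
for n,q in dict(spare=(380,78,60),botA=(68,183,170),plant=(110,420,80),beak=(595,40,110)).items(): print(n,P(*q))
E
```

```text
[[646.7 108.2  80. ]
 [674.4 -49.3  80. ]
 [515.4 -76.1  80. ]
 [489.9  80.5  80. ]] [581.6    15.825  80.   ]
[[ 620.1  233.3   81. ]
 [ 467.4  206.    81. ]
 [ 694.  -178.    81. ]
 [ 538.6 -205.3   81. ]]
unit centre [580.025  14.     81.   ] y [-0.17371021  0.98479681] 0.17459591342289585
dot [510.9 151.2  81.5] [-44.2 147.1] [510.9 151.2  81.5]
pot [579.6 155.9 141.5] [ 24.2 139.8] [579.5 155.9 141.9]
orange [ 610.8 -135.3  141.5] [   4.4 -152.4] [ 610.7 -135.3  142.1]
gdot [ 563.5 -136.2   81.5] [ -42.4 -145. ] [ 563.4 -136.    84.1]
spare [759.1 147.1  60. ]
botA [649.2 413.5 170. ]
plant [437.1 401.4  80. ]
beak [779.8 -59.7 110. ]
```

>>> {"op": "send_rows", "data": {"increments": "0 0 0 8.5 0;0 0 0 8.5 -0.06;0 0 0 8.5 -0.06;0 0 0 8.5 -0.06;0 0 0 8.5 -0.06;0 0 0 8.5 -0.06;0 0 0 8.5 -0.06;0 0 0 0 -0.06"}}

```text
time: 0.9
position: [223.0, 607.0, 224.7]
orientation: [-1.293, 1.086, -1.093]
contact_force: [-0.7, -0.2, -0.2]
width: 40.2
```

```bash
cat >> h.py <<'E'
A=0.1746
X=np.array([np.cos(A),np.sin(A)]);Y=np.array([-X[1],X[0]]);C=np.array([580.,14.])
def st(goal=None):
    s=read_state();p=s['position'];M=R.from_rotvec(s['orientation']).as_matrix()
    d=p[:2]-C;print('t',round(s['time'],2),'pos',p.round(1),'loc',round(d@X,1),round(d@Y,1),'w',round(s['width'],1),'F',np.round(s['contact_force'],1))
    print('turn deg left',np.degrees(np.arctan2(M[1,0],M[0,0])-(A-np.pi/2)).round(2),'tilt',M[:,1].round(3))
    if goal: 
        g=np.r_[C+goal[0]*X+goal[1]*Y,goal[2]];print('goal',g,'tool cm',(M.T@(g-p)/10).round(2))
E
python3 -c "
from h import *
st((24,195,220))"
```

```text
t 0.9 pos [223.  607.  224.7] loc -248.5 646.0 w 40.2 F [-0.7 -0.2 -0.2]
turn deg left -0.61 tilt [-0.004 -0.011 -1.   ]
goal [569.76083103 210.20438175 220.        ] tool cm [44.8   0.78 27.74]
```

>>> {"op": "send_rows", "data": {"increments": "4 0 2.5 0 -0.06;4 0 2.5 0 -0.06;4 0 2.5 0 -0.06;4 0 2.5 0 -0.06;4 0 2.5 0 -0.06;4 0 2.5 0 -0.06;4 0 2.5 0 -0.06;4 0 2.5 0 -0.06;4 0 2.5 0 -0.06;4 0 2.5 0 -0.06"}}

```text
time: 1.9
position: [545.2, 255.5, 222.4]
orientation: [-1.321, 1.045, -1.044]
contact_force: [0.7, 0.4, 0.5]
width: 40.5
```

```bash
python3 -c "
from h import *
st((24,195,200))"
```

```text
t 1.9 pos [545.2 255.5 222.4] loc 7.7 243.9 w 40.5 F [0.7 0.4 0.5]
turn deg left 2.84 tilt [-0.009 -0.01  -1.   ]
goal [569.76083103 210.20438175 200.        ] tool cm [4.95 2.27 1.42]
```

>>> {"op": "send_rows", "data": {"increments": "2.5 1 0.7 1.4 -0.06;2.2 1 0.7 1.4 -0.06;0 0 0 0 -0.06"}}

```text
time: 2.2
position: [574.7, 200.3, 201.8]
orientation: [-1.302, 1.081, -1.089]
contact_force: [0.4, -0.5, 0.3]
width: 39.9
```

```bash
python3 -c "
from h import *
st((24,195,120))
c=shot('wrist','w1')"
```

```text
t 2.2 pos [574.7 200.3 201.8] loc 27.1 184.4 w 39.9 F [ 0.4 -0.5  0.3]
turn deg left -0.21 tilt [-0.006 -0.015 -1.   ]
goal [569.76083103 210.20438175 120.        ] tool cm [-1.18  8.17 -0.24]
```

View pics/w1.png

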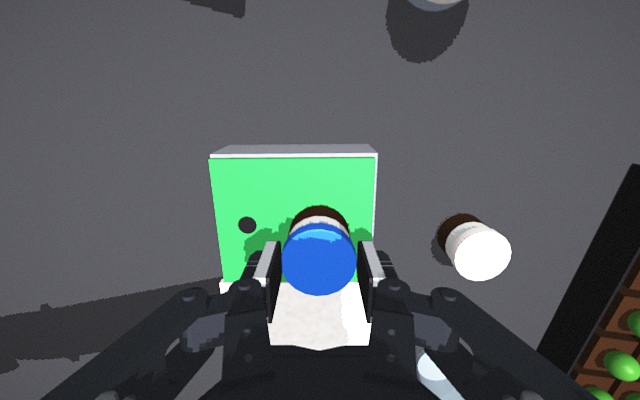

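The wrist view shows the blue cap centred at about (319,259), between the fingers' columns, and the dot at (247,225).

```bash
python3 -c "
from h import *
c=np.load('pics/w1.npz')
for n,q in dict(pot=(319.5,259,141.5),dot=(247,225,81.5),c1=(209,158,81.5),c2=(377,156,81.5)).items():
  p=px(c,*q);d=p[:2]-C;print(n,p,(d@X).round(1),(d@Y).round(1))
"
```

```text
pot [580.9 163.7 141.5] 26.9 147.3
dot [511.6 153.7  81.5] -43.1 149.5
c1 [472.  212.6  81.5] -71.9 214.3
c2 [618.9 239.9  81.5] 77.6 215.7
```

>>> {"op": "send_rows", "data": {"increments": "-1.4 0 0 0 -0.06;0 3.5 0 0 -0.06;0 3.5 0 0 -0.06;0 1.5 0 0 -0.06;0 0 0 0 -0.06"}}

```text
time: 2.75
position: [568.1, 230.0, 117.4]
orientation: [-1.302, 1.066, -1.066]
contact_force: [0.4, 0.0, -0.3]
width: 39.6
```

```bash
python3 -c "
from h import *
st((26,198,90))
c=shot('wrist','w2')"
```

```text
t 2.75 pos [568.1 230.  117.4] loc 25.8 214.8 w 39.6 F [ 0.4  0.  -0.3]
turn deg left 1.13 tilt [-0.004 -0.005 -1.   ]
goal [571.20928054 213.50619853  90.        ] tool cm [1.67 2.75 0.  ]
```

View pics/w2.png

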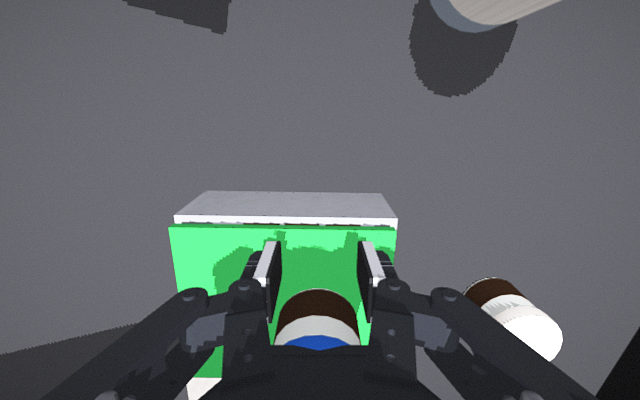

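The pot is centred between the fingers (columns 275–360) and ahead of them, and the fingers are behind it over the hatch. Next I lower the tool.

>>> {"op": "send_rows", "data": {"increments": "0 1.5 0 1 -0.06;0 1.0 0 0 -0.06;0 0 0 0 -0.06"}}

```text
time: 3.1
position: [570.3, 233.1, 95.6]
orientation: [-1.287, 1.075, -1.078]
contact_force: [-1.1, -0.9, 0.1]
width: 40.0
```

```bash
python3 -c "
from h import *
st((26,175,90))"
```

```text
t 3.1 pos [570.3 233.1  95.6] loc 28.6 217.5 w 40.0 F [-1.1 -0.9  0.1]
turn deg left 0.21 tilt [ 0.002 -0.001 -1.   ]
goal [575.2047079  190.85588815  90.        ] tool cm [ 4.25  0.56 -0.27]
```

>>> {"op": "send_rows", "data": {"increments": "1 0.15 -0.2 0 -0.06;1 0.15 0 0 -0.06;0.6 0.1 0 0 -0.06;0.4 0 0 0 -0.06;0.4 0 0 0 -0.06;0.4 0 0 0 -0.06"}}

```text
time: 3.7
position: [577.1, 191.0, 93.3]
orientation: [-1.283, 1.075, -1.081]
contact_force: [-0.3, 1.2, -1.0]
width: 40.2
```

```bash
python3 -c "
from h import *
st((26,48,90))"
```

```text
t 3.7 pos [577.1 191.   93.3] loc 27.9 174.8 w 40.2 F [-0.3  1.2 -1. ]
turn deg left 0.08 tilt [ 0.005  0.001 -1.   ]
goal [597.2664155   65.78678302  90.        ] tool cm [12.68  0.33 -0.21]
```

>>> {"op": "send_rows", "data": {"increments": "0.5 0 0 0 -0.06;0.5 0 0 0 -0.06;0.5 0 0 0 -0.06;0.5 0 0 0 -0.06;0.5 0 0 0 -0.06;0.5 0 0 0 -0.06"}}

```text
time: 4.3
position: [582.6, 160.4, 93.4]
orientation: [-1.283, 1.074, -1.079]
contact_force: [-0.1, 0.9, -0.7]
width: 40.0
```

```bash
python3 -c "
from h import *
st((26,48,90))
c=shot('scene','s2')
i=c['image'][130:280,230:430,::-1];cv2.imwrite('pics/s2c.png',cv2.resize(i,None,fx=3.5,fy=3.5))"
```

```text
t 4.3 pos [582.6 160.4  93.4] loc 28.0 143.7 w 40.0 F [-0.1  0.9 -0.7]
turn deg left 0.17 tilt [ 0.005  0.002 -1.   ]
goal [597.2664155   65.78678302  90.        ] tool cm [ 9.57  0.33 -0.23]
```

View pics/s2c.png

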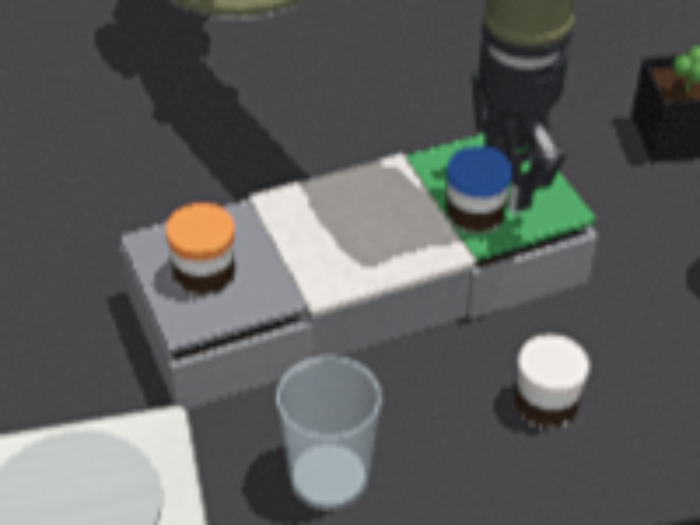

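The blue pot stands upright against the fingers at about (478,190) in the crop. It is moving toward the deck, so I keep pushing.

>>> {"op": "send_rows", "data": {"increments": "0.5 0 0 0 -0.06;0.5 0 0 0 -0.06;0.5 0 0 0 -0.06;0.5 0 0 0 -0.06;0.5 0 0 0 -0.06;0.5 0 0 0 -0.06;0.5 0 0 0 -0.06;0.5 0 0 0 -0.06;0.5 0 0 0 -0.06;0.5 0 0 0 -0.06"}}

```text
time: 5.35
position: [592.1, 105.9, 93.2]
orientation: [-1.283, 1.075, -1.08]
contact_force: [-0.3, 0.7, -0.1]
width: 40.2
```

>>> {"op": "send_rows", "data": {"increments": "0.5 0 0 0 -0.06;0.5 0 0 0 -0.06;0.5 0 0 0 -0.06;0.5 0 0 0 -0.06;0.5 0 0 0 -0.06;0.5 0 0 0 -0.06;0.5 0 0 0 -0.06;0.4 0 0 0 -0.06;0.2 0 0 0 -0.06;0 0 0 0 -0.06"}}

```text
time: 6.35
position: [600.0, 60.5, 93.1]
orientation: [-1.284, 1.076, -1.081]
contact_force: [-0.2, 1.7, -0.4]
width: 40.1
```

```bash
python3 -c "
from h import *
st((26,48,90))"
```

```text
t 6.35 pos [600.   60.5  93.1] loc 27.8 42.3 w 40.1 F [-0.2  1.7 -0.4]
turn deg left 0.04 tilt [ 0.005  0.001 -1.   ]
goal [597.2664155   65.78678302  90.        ] tool cm [-0.57  0.31 -0.18]
```

>>> {"op": "send_rows", "data": {"increments": "-1 0 0 0 -0.06;-2 0 0 0 -0.06;-2 -1 0 0 -0.06;-1 -3 0 0 -0.06;0 -4 0 0 -1;-1.5 -2 -2 0 -1;-1.5 0 -2.5 0 -1;-1 0 -2 0 -1;0 0 -0.5 0 -1;0 0 0 0 -1"}}

```text
time: 7.35
position: [509.1, 158.7, 197.7]
orientation: [-1.283, 1.069, -1.075]
contact_force: [0.4, -0.1, 0.8]
width: -0.2
```

```bash
python3 -c "
from h import *
st((-44.5,148,110))
shot('wrist','w3');c=shot('top','t3')
i=c['image'][130:255,230:400,::-1];cv2.imwrite('pics/t3c.png',cv2.resize(i,None,fx=4,fy=4,interpolation=2))"
```

```text
t 7.35 pos [509.1 158.7 197.7] loc -44.7 154.8 w -0.2 F [ 0.4 -0.1  0.8]
turn deg left 0.47 tilt [ 0.007  0.003 -1.   ]
goal [510.46686691 152.01953993 110.        ] tool cm [ 0.69  8.77 -0.05]
```

View pics/w3.png

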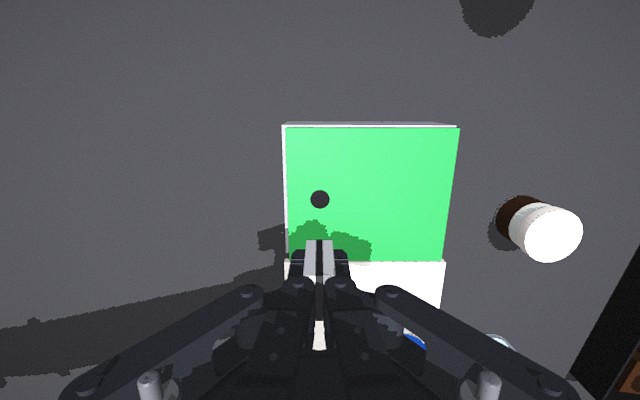

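View pics/t3c.png

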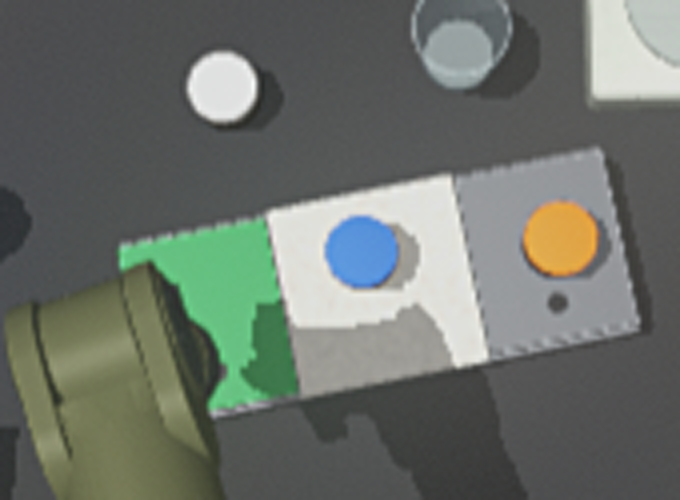

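The wrist view shows the dot at (320,199), in the same column as the shut fingers. In the top crop the blue pot, at (362,252), stands well inside the deck, and the orange pot has not moved.

```bash
python3 -c "
from h import *
c=np.load('pics/w3.npz');p=px(c,320,199,81.5);d=p[:2]-C;print(p,d@X,d@Y)
c=np.load('pics/t3.npz');
for u,v in((362,252),(562,239)):
  p=px(c,230+u/4,130+v/4,141.5);d=p[:2]-C;print(p,d@X,d@Y)
"
```

```text
[511.9 153.6  81.5] -42.81410770501724 149.30747530322515
[603.9  25.9 141.5] 25.603826244194433 7.5673034600906055
[ 610.7 -136.1  141.5] 4.158733991476762 -153.15092207227528
```

>>> {"op": "send_rows", "data": {"increments": "0.6 3.5 0 0 -1;0 3.5 0 0 -1;0 2 0 0 -1;0 0.7 0 0 -1;0 0 0 0 -1"}}

```text
time: 7.95
position: [517.7, 149.4, 97.5]
orientation: [-1.28, 1.071, -1.085]
contact_force: [0.1, -0.8, 0.6]
width: 0.2
```

```bash
python3 -c "
from h import *
st((-44,148,82))"
```

```text
t 7.95 pos [517.7 149.4  97.5] loc -37.8 144.2 w 0.2 F [ 0.1 -0.8  0.6]
turn deg left 0.04 tilt [ 0.011 -0.    -1.   ]
goal [510.95926496 152.10639705  82.        ] tool cm [-0.39  1.55 -0.64]
```

>>> {"op": "send_rows", "data": {"increments": "-0.4 0.3 -0.65 0 -1;0 0.4 0 0 -1;0 0 0 0 -1"}}

```text
time: 8.25
position: [512.3, 152.6, 92.1]
orientation: [-1.276, 1.069, -1.087]
contact_force: [0.1, -0.0, -0.4]
width: 0.0
```

```bash
python3 -c "
from h import *
st((-44,148,82))"
```

```text
t 8.25 pos [512.3 152.6  92.1] loc -42.6 148.2 w 0.0 F [ 0.1 -0.  -0.4]
turn deg left -0.02 tilt [ 0.015  0.001 -1.   ]
goal [510.95926496 152.10639705  82.        ] tool cm [ 0.02  1.01 -0.16]
```

>>> {"op": "send_rows", "data": {"increments": "0 0.4 -0.15 0 -1;0 0.3 0 0 -1;0 0.3 0 0 -1;0 0.2 0 0 -1;0 0.2 0 0 -1"}}

```text
time: 8.75
position: [512.2, 153.2, 79.7]
orientation: [-1.272, 1.067, -1.087]
contact_force: [-3.1, -0.7, 4.8]
width: 0.0
```

```bash
python3 -c "
from h import *
st((-44,148,76))"
```

```text
t 8.75 pos [512.2 153.2  79.7] loc -42.6 148.8 w 0.0 F [-3.1 -0.7  4.8]
turn deg left 0.02 tilt [ 0.018  0.003 -1.   ]
goal [510.95926496 152.10639705  76.        ] tool cm [ 0.08  0.37 -0.15]
```

>>> {"op": "send_rows", "data": {"increments": "0 0.2 0 0 -1;0 0.2 0 0 -1;0 0.2 0 0 -1"}}

```text
time: 9.05
position: [512.4, 153.2, 74.4]
orientation: [-1.272, 1.068, -1.086]
contact_force: [-3.1, -1.8, 13.0]
width: -0.1
```

```bash
python3 -c "
from h import *
st((-44,148,76))"
```

```text
t 9.05 pos [512.4 153.2  74.4] loc -42.4 148.8 w -0.1 F [-3.1 -1.8 13. ]
turn deg left 0.01 tilt [ 0.018  0.004 -1.   ]
goal [510.95926496 152.10639705  76.        ] tool cm [ 0.08 -0.17 -0.16]
```

>>> {"op": "send_rows", "data": {"increments": "0 -0.5 0 0 -1;0 -2 0 0 -1;0 -3.5 0 0 -1;0 -4 0 0 -1;0 -4 0 0 -1;0 -3 -2 0 -1;0 -1 -4 0 -1;-3 0 -2 0 -1;-4 0 0 0 -1;-4 0 0 0 -1"}}

```text
time: 10.05
position: [413.4, 243.8, 259.3]
orientation: [-1.259, 1.073, -1.101]
contact_force: [0.1, -0.0, -0.7]
width: 0.2
```

>>> {"op": "send_rows", "data": {"increments": "-4 0 0 0 -1;-4 0 0 0 -1;-4 0 0 0 -1;0 0 0 0 -1;0 0 0 0 -1"}}

```text
time: 10.55
position: [390.4, 373.2, 257.8]
orientation: [-1.259, 1.067, -1.092]
contact_force: [0.8, -0.1, 0.6]
width: 0.2
```

```bash
python3 -c "
from h import *
st()
c=shot('scene','s4');a=c['image'][130:280,230:430,::-1]
b=shot('top','t4')
i=b['image'][130:280,230:400,::-1]
cv2.imwrite('pics/s4c.png',np.vstack([cv2.resize(a,(480,300),interpolation=2)[:, :],cv2.resize(i,(480,300),interpolation=2)]))
for u,v in((362,252),(562,239)):
  p=px(b,230+u/4,130+v/4);d=p[:2]-C;print(p,d@X,d@Y)"
```

```text
t 10.55 pos [390.4 373.2 257.8] loc -124.3 386.6 w 0.2 F [ 0.8 -0.1  0.6]
turn deg left -0.31 tilt [ 0.027  0.009 -1.   ]
[604.   26.  139.9] 25.719677277838443 7.648411647122614
[ 610.8 -136.1  140.6] 4.257213601814673 -153.16829349558125
```

View pics/s4c.png

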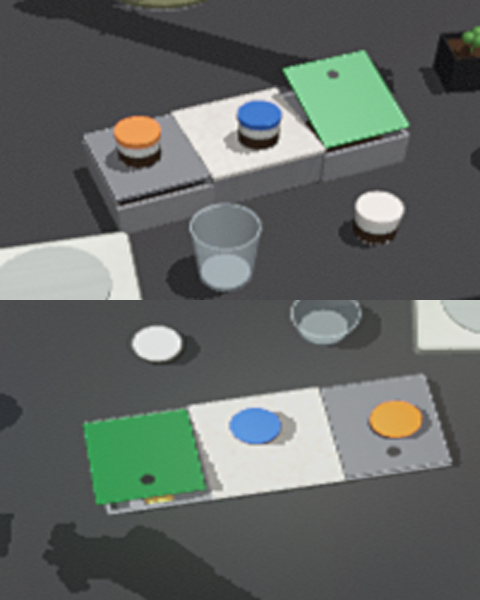

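The green hatch is ajar, the blue pot stands upright on the deck, the grey hatch and orange pot are unchanged, and the arm is clear.

```bash
python3 -c "
from h import *
print(workorder.hand_in())"
```

```text
the job is handed in; nothing more can be done
None
```

The job is done and handed in at about 10.6 s of robot time.

- **Pot:** I slid the blue-capped pot off the green hatch, using the part-open fingers as a low fork. It now stands upright about 8 mm from the deck's centre along the row and 26 mm towards the hinge side. That leaves its edge at least 24 mm inside every edge of the deck.
- **Hatch:** I pressed the green dot with shut fingers, about 7 mm deep, which reached the stop at 13 N. After I withdrew, the last pictures showed the green hatch ajar.
- **Everything else:** The grey hatch is still shut. The orange pot measured within about 1 mm of where it started. The last picture showed nothing else disturbed around the unit, though it did not cover the whole bench. The arm is clear, with contact force near zero.

None of the final checks failed. Before the push, the wrist and top cameras disagreed by about 7 mm on where the blue pot stood along the row. The fork approach allowed for this, and the pot ended where intended.

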